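# Index a loaded swivel stage round to the reader

### The job

Load the measuring cell from its rack upright and fully down into the nest of the locked swivel stage, then pull up the plunger knob, twist it so that it stays out by itself, and swing the arm until the cell stands at the post with the glass dome. Then twist the knob back so that the plunger drops fully home and locks the arm there. Keep the cell upright and leave the glassware and the vial around the work where they stand.

Things in the scene. Friction and masses are not known exactly. Their poses are not given: they have to be found in the camera images.
- stage: fixed round grey base, 290 mm across, 12 mm thick; origin under its centre, on the arm's vertical axis. x points to the nest at the middle station. Plunger bracket at its +y side, to 121 mm from the centre, 60 mm high. Two black posts stand on it 130 mm from the centre, at +45 and -45 degrees from x: reader and blank, either way round
- swivel (a joint): turn of the arm about the stage's axis, rad, counter-clockwise from above positive; 0 at the start (locked, middle station); stops at +-0.95. The plunger locks it at -0.785, 0 and +0.785; its round pin finds a hole when the arm is within about 0.03 rad. Friction 1 to 2 N at the handle; about +-0.02 rad of play when locked
- handle (a point): on the axis of the arm's upright round steel handle post (16 mm diameter), 100 mm above the bench; the post's top is at 120 mm, the arm's upper face at 45 mm. It stands 85 mm from the stage's axis, opposite the nest, turns with the arm, and may turn within a grip
- nest (a point): centre of the nest's floor, 48 mm above the bench, 85 mm from the stage's axis. x points outward. Takes the cell with cell x along nest x, either way round, 3 mm free each side. Ends: 9 mm curbs. Each broad side: two upright 5 mm wires 16 mm apart, to 76 mm above the floor, flared on top, so the cell fits only if held by its narrow ends (fingers apart along y)
- plunger_lift (a joint): height of the spring plunger, m: 0 fully home (locked), about 0.007 when its pin rests on the rim between holes, about 0.012 when held out by its twist, 0.018 upper stop. The spring pulls down with 4 N home, 7 N held out, 9 N at the upper stop. At twist 0 lift it more than 0.012 before twisting
- plunger_twist (a joint): twist of the knob about the vertical, rad, counter-clockwise from above positive: 0 cross-pin in line with its slot (the plunger can drop), 1.2 at the stop. Lifted and twisted past about 0.5 it stays out by itself; it drops when turned back under about 0.1. Turns lightly
- knob (a point): centre of the plunger's black wing knob: a bar 36 mm long (its x), 12 mm thick (its y, the way to pinch it), 24 mm high, 98 mm above the bench when home. The steel collar below tops out at 72 mm. Turns and rises with the knob; at twist 0 its x is parallel to the stage's x. It stands 80 mm from the stage's axis along the stage's +y
- reader: the reader: fixed black waisted post with a clear glass dome on top, 32 mm across, top 82 mm above the bench, on the stage's base; origin at the centre of its underside. At its station the cell's centre stands 45 mm from its axis
- blank: the blank post: fixed plain black post with a flat top, 32 mm across, top 52 mm above the bench, on the stage's base at the other outer station; origin at the centre of its underside
- cell: the measuring cell: loose black block with clear window panes in its two broad faces, 26 mm thick (its x axis), 46 mm long (y), 70 mm tall (z), about 120 g; origin at the centre of its underside. It stands upright in the rack at the start
- rack: fixed white rack holding the cell on a floor 8 mm up; foot 60 (x) by 92 mm (y); origin under its centre; axes as the cell's. Walls 80 mm high, 24 mm wide, stand close to the cell's narrow ends (to 32 mm out along y); 14 mm curbs along its broad faces (to 20 mm out along x). So hold it only across the broad faces here; for the nest stand it on the bench and retake it
- conical_flask_3: bystander: clear glass conical flask, 78 mm across, 125 mm tall, origin at the centre of its underside
- beaker_1: bystander: small clear glass beaker, 53 mm across, 60 mm tall, origin at the centre of its underside
- vial_1: bystander: small white vial with a black cap, 36 mm across, 78 mm tall, origin at the centre of its underside
- weighing_bottle_1: bystander: small clear glass weighing bottle with a lid, 36 mm across, 44 mm tall, origin at the centre of its underside

How it is judged (in metres and radians):
On the way, in this order (a step that is already met when the one before it is completed fails the run):
1. the cell stands fully down in the nest, let go, with the arm still locked at its middle station (horizontal distance between cell and nest below 0.007 m and z of cell in the frame of nest below 0.004 m and angle between cell's own z axis and vertical below 0.08 rad and angle between the x axis of cell and the x axis of nest, either way round below 0.25 rad and contact force between the fingers and anything else below 0.05 N and value of joint plunger_lift below 0.003 m and value of joint swivel between -0.1 and 0.1 rad), for 0.2 s.
2. the plunger is pulled up, twisted and stays out by itself, with the knob let go (value of joint plunger_lift above 0.01 m and value of joint plunger_twist above 0.5 rad and contact force between the fingers and plunger_twist below 0.05 N), for 0.2 s.
3. with the plunger still held out, the arm is swung until the cell stands at the reader (nest within 50 mm of its axis) (value of joint plunger_lift above 0.01 m and value of joint plunger_twist above 0.5 rad and horizontal distance between nest and reader below 0.05 m), for 0.2 s.
At the end, for the whole second after the job is handed in: the cell stands in the nest within 7 mm of its centre, within 4 mm of its floor, upright within 0.08 rad and square within 0.25 rad; the nest is within 50 mm of the reader's axis; the plunger is home (lift under 3 mm, twist under 0.25 rad), so the arm is locked; all is released and at rest (horizontal distance between cell and nest below 0.007 m and z of cell in the frame of nest below 0.004 m and angle between cell's own z axis and vertical below 0.08 rad and angle between the x axis of cell and the x axis of nest, either way round below 0.25 rad and horizontal distance between nest and reader below 0.05 m and value of joint plunger_lift below 0.003 m and value of joint plunger_twist below 0.25 rad and velocity of joint swivel between -0.05 and 0.05 rad/s and linear speed of cell below 0.02 m/s); the robot touches nothing.
It fails at once if the cell is tipped over (angle between cell's own z axis and vertical above 0.6 rad).
It fails at once if the conical flask is knocked over or shoved out of its place (more than 20 mm) (distance of conical_flask_3 from where it was at the start of the episode above 0.02 m or angle between conical_flask_3's own z axis and vertical above 0.5 rad).
It fails at once if the beaker is knocked over or shoved out of its place (more than 20 mm) (distance of beaker_1 from where it was at the start of the episode above 0.02 m or angle between beaker_1's own z axis and vertical above 0.5 rad).
It fails at once if the vial is knocked over or shoved out of its place (more than 20 mm) (distance of vial_1 from where it was at the start of the episode above 0.02 m or angle between vial_1's own z axis and vertical above 0.5 rad).
It fails at once if the weighing bottle is knocked over or shoved out of its place (more than 20 mm) (distance of weighing_bottle_1 from where it was at the start of the episode above 0.02 m or angle between weighing_bottle_1's own z axis and vertical above 0.5 rad).
It also fails if it takes over 72 s, if anything falls off the work surface, if the arm or the gripper's body presses on something with over 40 N, if the wrist force passes 120 N, or if a joint passes its speed limit or range.

### The arm

A 6-joint arm with a two-finger parallel gripper is mounted at the origin on a cart in front of the work surface, level with it; the furniture and walls round the work are solid. World frame = base frame: x ahead of the robot, y to its left, z up, the work surface at z = 0. Lengths are in mm, angles in rad, forces in N, time in s.
With the tool pointing down it reaches from about 375 to 925 mm from the base axis. Payload 5.7 kg.
Tool frame: the origin (TCP) lies midway between the tips of the shut fingers; the grasp point (between the pads) lies 19 mm behind it (arm.grip_depth is the distance from the TCP to the grasp point, in mm); z points along the fingers, y is the direction in which the jaws open and shut (so a half turn about z gives the same grasp; the last joint's range is limited). The gripper opens to 88 mm and grips with 3 to 60 N. Pads are 20 mm wide; open, the fingers measure 115 mm over their backs; the gripper's body (75 mm by 178 mm) begins 61 mm behind the grasp point.
Start: joints at [1.059, 0.359, 1.51, -0, 1.272, -0.115], TCP at [231.871, 553.352, 222.623] pointing down, gripper open.
Joint ranges: [-2.97, 2.97], [-1.01, 2.36], [0.21, 2.38], [-0.96, 4.11], [0.2, 2.71], [-2.98, 2.98]. Speed limits (rad/s): [2.39, 2.39, 3.14, 3.14, 3.14, 3.14].

### API

Orientations are given as a unit quaternion [w, x, y, z].
In Python, from rig import arm, capture, order gives the robot as it stands.
- The arm moves only by the tool carry_out, never from a script. Its argument "increments" is a list of rows, each a list of 5 numbers: the closure in counts, from 0 (fully open) to 255 (shut), then the shift along the world's x, y, z in m, then the turn about the world's z in degrees. A call has 1 to 20 rows; each row is the pose to reach, as a shift and turn from the pose measured when the call began; what a row does not reach only later rows make up. A row lasts 1/8 s, in which the tool goes at most 62.5 mm and 10.7 degrees, less where a joint would pass 70% of its speed; a pose out of reach is approached as far as the arm can. A call with a gripper value outside its range is refused whole. The fingers move at their own pace and stop on an object; "squeeze" is the grip in N (left out, the last holds). Time passes only in rows, so rows that repeat a pose let the fingers close. It gives the time, the measured TCP pose, the force and the opening at its end, in the units of the state.
- arm.sense(): the state, without advancing time (a new reading comes with each control period).
- capture(name): name is "scene" or "top" or "wrist"; returns a dict with "frame" (420x560x3 uint8, red, green, blue), "vertical_fov" (degrees; the focal length in pixels is half the picture's height over the tangent of half this angle, whatever the lens; pixels are square), "cx", "cy" (the principal point, pixels), "R" (3x3) and "t" (3): a world point X has camera coordinates R X + t. Camera axes: x right, y down, z forward; pixel columns grow to the right and rows downward; lengths in mm; the calibration is good to about 2 mm. A picture is of the moment at which its call begins. There is no depth.
- order.finish_job(): hands the job in, once; it reports no verdict.
The state is a dict: "time": time; "joint_pos": joint angles; "joint_velocities": joint speeds; "joint_efforts": joint torques, N m; "tool_pos": TCP position; "tool_rot": TCP orientation; "wrist_force": force on the tool from outside, world axes, zero at the start; "moment": the same for the moment, N m; "gripper_width": opening from 0.0 (shut) to 1.0 (fully open).
Only numpy, scipy, OpenCV 4.12 (cv2) and the standard library are available. Lean on these libraries where they do the work, as an engineer would, in place of code of your own. Each camera call takes 0.05 s, during which the arm holds its last target.

## Working session

There is one attempt and no reset: what is moved stays moved. The work goes in short steps, Python scripts to look and compute and a tool call to move; the robot and the scene stay as the last step left them, time stands still between calls to the robot, and variables do not carry over. Pictures are saved under pics/ and viewed, and the job is handed in when it is done.

Besides the shell and the picture viewer there is one more tool, called after ">>>" as name(argument=value, ...), one argument or row to a line, values as JSON. carry_out: Moves the arm, as the interface text tells. Its arguments: {"type":"object","properties":{"increments":{"type":"array","items":{"type":"array","items":{"type":"number"}}},"squeeze":{"type":"number"}},"required":["increments"]}

```bash
ls; mkdir -p pics; cat > h.py <<'E'
import numpy as np, cv2
from rig import arm, capture, order
def snap(cam,name):
    c=capture(cam); cv2.imwrite(f'pics/{name}.png',c['frame'][:,:,::-1]); 
    np.savez(f'pics/{name}.npz',**{k:np.array(c[k]) for k in c}); return c
def load(name): 
    d=np.load(f'pics/{name}.npz'); return {k:d[k] for k in d}
def foc(c): return c['frame'].shape[0]/2/np.tan(np.radians(float(c['vertical_fov']))/2)
def ray(c,u,v,z):
    f=foc(c); R=np.array(c['R']);t=np.array(c['t'])
    d=R.T@np.array([(u-c['cx'])/f,(v-c['cy'])/f,1]); o=-R.T@t
    return o+d*(z-o[2])/d[2]
def proj(c,X):
    f=foc(c); p=np.array(c['R'])@np.array(X,float)+np.array(c['t']); return np.array([c['cx']+f*p[0]/p[2],c['cy']+f*p[1]/p[2]])
E
python3 - <<'E'
from h import *
for n in('scene','top','wrist'):
    c=snap(n,n+'0'); print(n,c['vertical_fov'],c['cx'],c['cy'],-np.array(c['R']).T@c['t'])
    print(np.round(c['R'],3).tolist())
print(arm.sense())
E
```

```text
pics
scene 49.06179088437938 284.8777768002815 208.86332094393944 [  36.1303373  -763.53093064  695.52159567]
[[0.855, -0.518, 0.0], [-0.272, -0.449, -0.851], [0.441, 0.728, -0.525]]
top 52.353781157752195 285.0112561536784 210.18164182239553 [ 327.12308482  101.811679   1226.38195479]
[[0.001, -1.0, -0.006], [-0.985, -0.0, -0.173], [0.173, 0.006, -0.985]]
wrist 60.29822033475296 273.34494271764805 210.08519693623597 [166.25123501 580.53794077 383.72888488]
[[0.386, 0.922, -0.002], [0.891, -0.373, 0.261], [0.24, -0.102, -0.965]]
{'time': 0.15, 'joint_pos': array([ 1.05894059e+00,  3.59358183e-01,  1.51121785e+00, -7.98388773e-06,
        1.27248160e+00, -1.15097002e-01]), 'joint_velocities': array([ 0.00067125, -0.00108534, -0.00391238,  0.00175397, -0.00203705,
        0.0004684 ]), 'joint_efforts': array([ 7.35364283e-04, -5.15757859e+01, -2.71008039e+01,  6.74274168e-02,
        3.05926683e-02, -6.44014403e-05]), 'tool_pos': array([231.59538813, 552.90476966, 221.978645  ]), 'tool_rot': array([-2.22247650e-04,  1.97079535e-01,  9.80387230e-01, -6.97971529e-04]), 'wrist_force': array([-0.40956598,  0.13087408,  0.11382269]), 'moment': array([0.01913628, 0.01094078, 0.01442077]), 'gripper_width': 1.0020602585772302}
```

View pics/scene0.png

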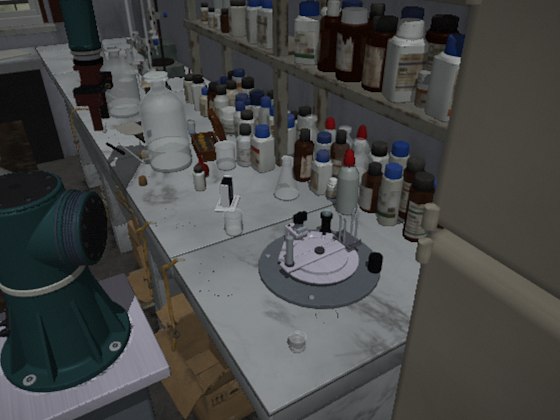

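View pics/top0.png

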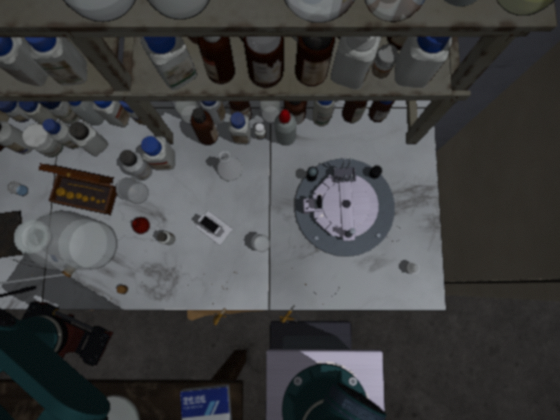

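View pics/wrist0.png

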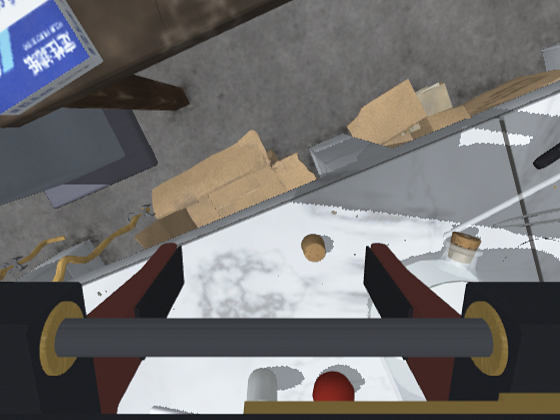

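```bash
python3 - <<'E'
from h import *
c=load('top0'); im=c['frame'][:,:,::-1]
cv2.imwrite('pics/t_stage.png',cv2.resize(im[145:275,280:420],None,fx=5,fy=5,interpolation=cv2.INTER_CUBIC)[:600])
cv2.imwrite('pics/t_cell.png',cv2.resize(im[140:260,140:280],None,fx=5,fy=5,interpolation=cv2.INTER_CUBIC))
c=load('scene0'); im=c['frame'][:,:,::-1]
cv2.imwrite('pics/s_stage.png',cv2.resize(im[195:310,250:390],None,fx=5,fy=5,interpolation=cv2.INTER_CUBIC))
cv2.imwrite('pics/s_cell.png',cv2.resize(im[130:245,180:320],None,fx=5,fy=5,interpolation=cv2.INTER_CUBIC))
E
```

```text
(no output)
```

View pics/t_stage.png

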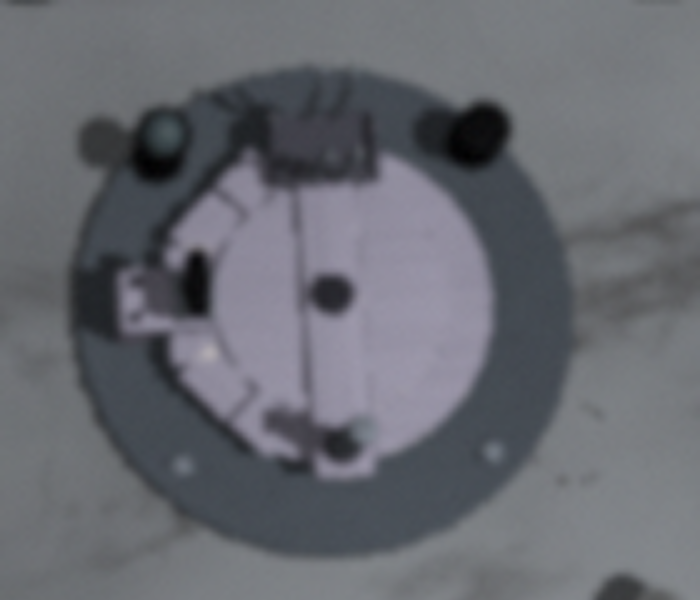

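View pics/t_cell.png

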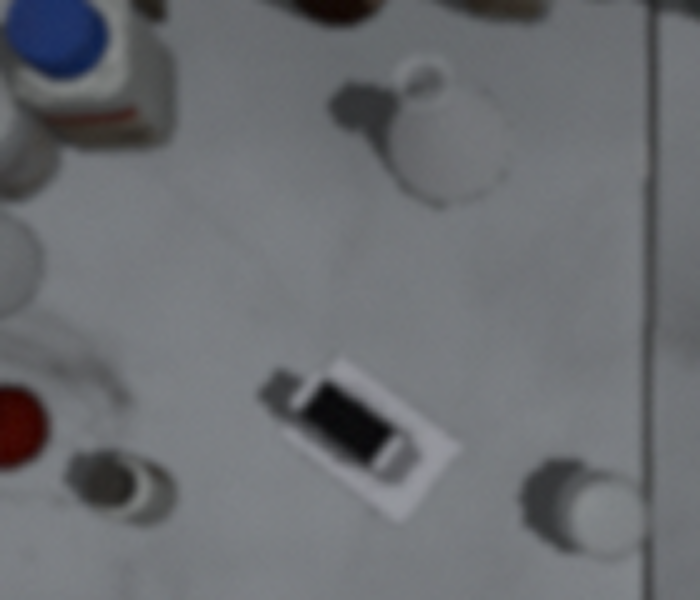

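View pics/s_stage.png

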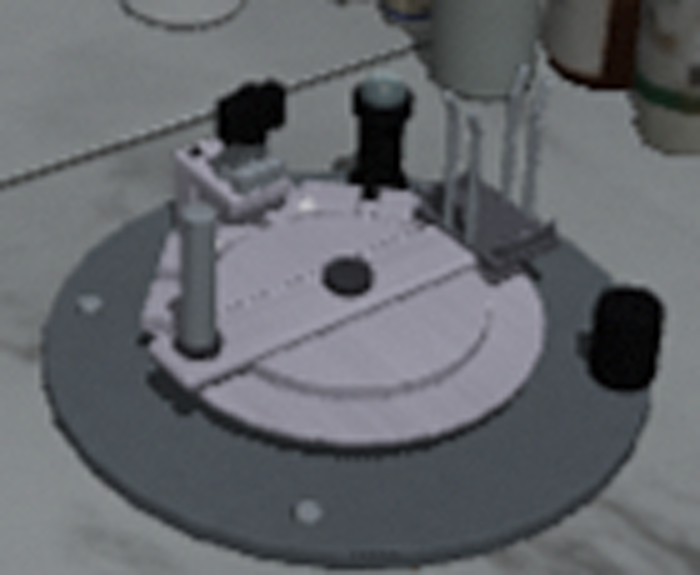

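View pics/s_cell.png

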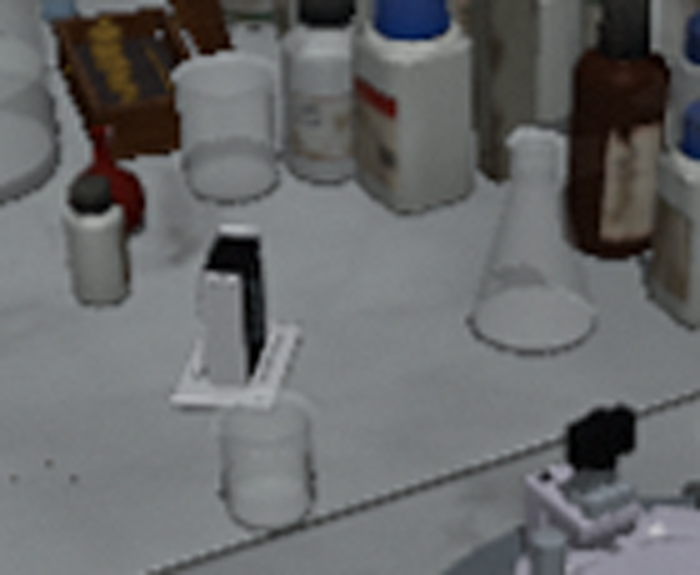

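```bash
python3 - <<'E'
from h import *
c=load('top0')
def P(crop,u,v,z,n=''):
    x0,y0=crop; p=ray(c,x0+(u+.5)/5-.5,y0+(v+.5)/5-.5,z); print(n,np.round(p,1)); return p
S=(280,145);C=(140,140)
# base: ellipse by edge pts
pts=[(72,300),(573,305),(322,66),(325,557)]
q=[P(S,*p,12,'edge') for p in pts]
o=np.array([(q[2][0]+q[3][0])/2,(q[0][1]+q[1][1])/2]); print('centre',o, q[0][1]-q[1][1],q[2][0]-q[3][0])
bl=P(S,480,134,52,'blank'); rd=P(S,163,128,72,'reader')
kn=P(S,197,281,110,'knob top'); h=P(S,362,432,120,'handle top'); ax=P(S,333,293,48,'hub'); 
for n,p,a in(('bl',bl,-45),('rd',rd,45),('kn',kn,90),('h',h,180)):
    d=p[:2]-o; print(n,np.linalg.norm(d),np.degrees(np.arctan2(d[1],d[0]))-a)
im=c['frame'].astype(int)
# cell: dark mask
m=(im.max(2)<45).astype(np.uint8); m[:215]=0;m[:, :195]=0;m[240:]=0;m[:,230:]=0
cs,_=cv2.findContours(m,cv2.RETR_EXTERNAL,cv2.CHAIN_APPROX_NONE)
k=max(cs,key=cv2.contourArea); r=cv2.minAreaRect(k); print(r)
for p in cv2.boxPoints(r): print('cell',ray(c,*p,78))
f=[P(C,*p,8,'foot') for p in[(340,358),(462,445),(402,522),(280,432)]]
print(np.mean(f,0)); 
for i in range(4): d=f[(i+1)%4]-f[i]; print(np.linalg.norm(d),np.degrees(np.arctan2(d[1],d[0])))
P(C,610,515,60,'beaker');P(C,105,488,78,'vial');P(C,450,140,40,'flask')
print('wb',ray(c,408,266,44))
E
```

```text
edge [556.3  83.   12. ]
edge [ 553.4 -206.3   12. ]
edge [696.7 -64.7  12. ]
edge [408.3 -59.9  12. ]
centre [552.47012795 -61.6537675 ] 289.25367466276833 288.3795625719823
blank [ 644.5 -147.7   52. ]
reader [642.6  33.   72. ]
knob top [548.1  17.9 110. ]
handle top [466.  -66.3 120. ]
hub [553.5 -62.9  48. ]
bl 126.00274696012886 1.9149943963249072
rd 130.63763331511302 1.4005743488854705
kn 79.69993610366875 3.1463147746860045
h 86.61811861022004 -356.9560938048934
((208.7378387451172, 224.1729736328125), (15.807114601135254, 8.381446838378906), 36.02737045288086)
cell [493.07521963 339.89527193  78.        ]
cell [511.74032751 327.11346117  78.        ]
cell [486.19874602 291.50835845  78.        ]
cell [467.67615965 304.33551072  78.        ]
foot [537.5 333.2   8. ]
foot [486.7 261.3   8. ]
foot [442.4 294.7   8. ]
foot [494.2 366.4   8. ]
[490.19282857 313.91894126   8.        ]
88.00760198554086 -125.21288428058696
55.486725038208675 143.1062243509588
88.54469567917899 54.15656194865815
54.53118203439892 -37.482266876975274
beaker [441.4 172.6  60. ]
vial [454.  444.8  78. ]
flask [659.  268.1  40. ]
wb [ 378.99263359 -228.77370591   44.        ]
```

>>> carry_out(
  increments=[
    [0,0.03,-0.03,0.02,0],
    [0,0.06,-0.06,0.03,-5],
    [0,0.1,-0.09,0.04,-15],
    [0,0.13,-0.12,0.04,-25],
    [0,0.16,-0.15,0.04,-35],
    [0,0.19,-0.18,0.04,-45],
    [0,0.22,-0.2,0.04,-55],
    [0,0.25,-0.23,0.04,-65],
    [0,0.258,-0.238,0.04,-75],
    [0,0.258,-0.238,0.04,-85],
    [0,0.258,-0.238,0.04,-95],
    [0,0.258,-0.238,0.04,-103],
    [0,0.258,-0.238,0.04,-103],
    [0,0.258,-0.238,0.04,-103],
  ],
)

```text
time: 1.9
tool_pos: [489.5, 314.9, 261.8]
tool_rot: [-0.001, 0.889, 0.457, -0.0]
wrist_force: [0.3, -0.0, -0.1]
gripper_width: 1.002
```

```bash
python3 - <<'E'
from h import *
c=snap('wrist','w1')
s=arm.sense(); print(s['time'],s['tool_pos'],s['tool_rot'],s['joint_pos'])
print(proj(c,[490,315,78]),proj(c,[490,315,8]))
E
```

```text
1.95 [489.5086627  314.87216487 261.86311677] [-6.63062896e-04  8.89444219e-01  4.57043079e-01 -4.06840226e-04] [4.52090235e-01 3.00717674e-01 1.49723987e+00 1.34163077e-03
 1.34447872e+00 1.07324887e+00]
[273.83195443 187.61712282] [273.84245153 175.49366158]
```

View pics/w1.png

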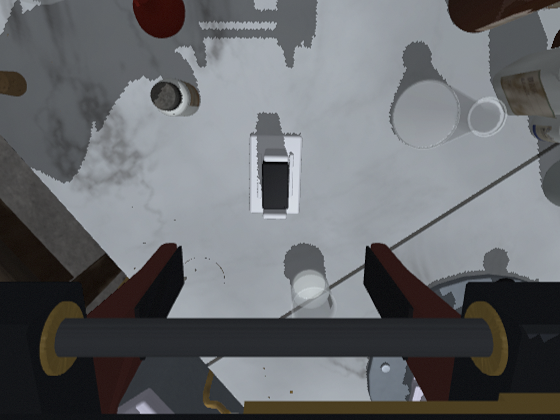

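```bash
python3 - <<'E'
from h import *
c=load('w1'); im=c['frame'].astype(int)
m=(im.max(2)<45).astype(np.uint8); m[:150]=0;m[:, :255]=0;m[218:]=0;m[:,295:]=0
cs,_=cv2.findContours(m,cv2.RETR_EXTERNAL,cv2.CHAIN_APPROX_NONE)
k=max(cs,key=cv2.contourArea); r=cv2.minAreaRect(k); print(r)
B=[ray(c,*p,78) for p in cv2.boxPoints(r)]
print(np.round(B,1)); 
for i in range(4): d=B[(i+1)%4]-B[i]; print(np.linalg.norm(d),np.degrees(np.arctan2(d[1],d[0])))
print(np.mean(B,0))
# rack
g=(im.min(2)>185).astype(np.uint8)
cs,_=cv2.findContours(g[120:230,240:310].copy(),cv2.RETR_EXTERNAL,cv2.CHAIN_APPROX_NONE)
k=max(cs,key=cv2.contourArea); r=cv2.minAreaRect(k); print(r)
cv2.imwrite('pics/w1z.png',cv2.resize(c['frame'][120:230,230:320,::-1],None,fx=5,fy=5,interpolation=cv2.INTER_CUBIC))
E
```

```text
((275.0, 184.5), (26.0, 47.0), 0.0)
[[468.5 305.1  78. ]
 [495.9 342.6  78. ]
 [516.1 328.2  78. ]
 [489.5 290.2  78. ]]
46.44047255804433 53.962524923250164
24.836060702537427 -35.55718861185211
46.436254280637044 -124.96198508769751
25.70773089503548 144.45416065298986
[492.4844461  316.52524852  78.        ]
((52.0, 55.0), (16.0, 76.0), 0.0)
```

View pics/w1z.png

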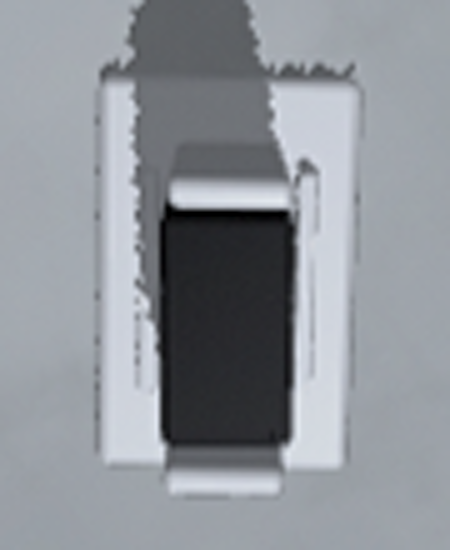

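>>> carry_out(
  increments=[
    [0,0.0027,0.0016,-0.05,0],
    [0,0.0027,0.0016,-0.1,0],
    [0,0.0027,0.0016,-0.15,0],
    [0,0.0027,0.0016,-0.19,0],
    [0,0.0027,0.0016,-0.215,0],
    [0,0.0027,0.0016,-0.226,0],
    [0,0.0027,0.0016,-0.226,0],
    [100,0.0027,0.0016,-0.226,0],
    [140,0.0027,0.0016,-0.226,0],
    [160,0.0027,0.0016,-0.226,0],
    [255,0.0027,0.0016,-0.226,0],
    [255,0.0027,0.0016,-0.226,0],
    [255,0.0027,0.0016,-0.226,0],
    [255,0.0027,0.0016,-0.226,0],
  ],
  squeeze=20,
)

```text
time: 3.7
tool_pos: [492.2, 316.5, 35.8]
tool_rot: [-0.001, 0.889, 0.457, -0.0]
wrist_force: [0.4, -0.4, 0.6]
gripper_width: 0.297
```

>>> carry_out(
  increments=[
    [255,0,0,0.01,0],
    [255,0,0,0.025,0],
    [255,0,0,0.05,0],
    [255,0,0,0.075,0],
    [255,0,0,0.095,0],
    [255,0,0,0.1,0],
    [255,0.01,-0.02,0.1,8],
    [255,0.025,-0.05,0.1,16],
    [255,0.04,-0.085,0.1,24],
    [255,0.053,-0.115,0.1,32],
    [255,0.058,-0.126,0.1,38],
    [255,0.058,-0.126,0.09,38],
    [255,0.058,-0.126,0.06,38],
    [255,0.058,-0.126,0.03,38],
    [255,0.058,-0.126,0.01,38],
    [255,0.058,-0.126,0.0,38],
    [255,0.058,-0.126,0.0,38],
  ],
)

```text
time: 5.82
tool_pos: [549.3, 190.8, 35.0]
tool_rot: [-0.001, 0.692, 0.722, -0.001]
wrist_force: [0.1, 1.0, -0.7]
gripper_width: 0.294
```

```bash
python3 - <<'E'
from h import *
c=snap('scene','s2'); cv2.imwrite('pics/s2z.png',cv2.resize(c['frame'][130:280,180:330,::-1],None,fx=4,fy=4,interpolation=cv2.INTER_CUBIC))
E
```

```text
(no output)
```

View pics/s2z.png

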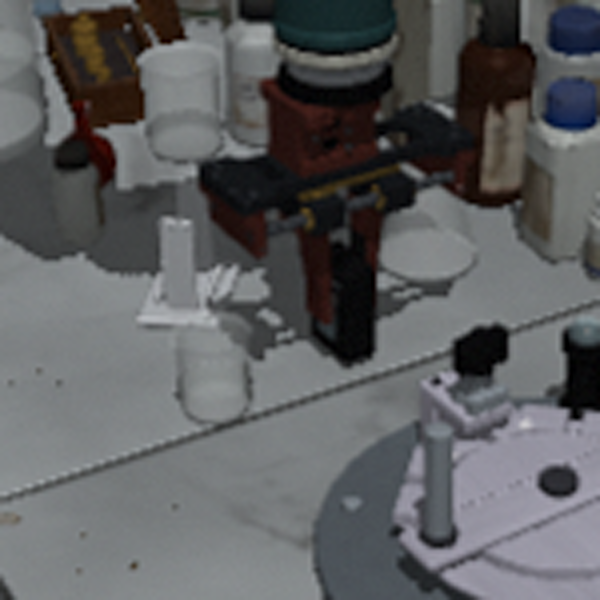

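>>> carry_out(
  increments=[
    [255,0,0,-0.004,0],
    [255,0,0,-0.0065,0],
    [255,0,0,-0.007,0],
    [255,0,0,-0.007,0],
  ],
)

```text
time: 6.38
tool_pos: [550.1, 190.8, 28.9]
tool_rot: [-0.001, 0.692, 0.722, -0.001]
wrist_force: [-0.1, 0.4, -1.1]
gripper_width: 0.292
```

>>> carry_out(
  increments=[
    [255,0,0,-0.0012,0],
    [255,0,0,-0.0016,0],
    [255,0,0,-0.002,0],
    [255,0,0,-0.002,0],
  ],
)

```text
time: 6.88
tool_pos: [550.3, 190.8, 27.9]
tool_rot: [-0.0, 0.692, 0.722, -0.0]
wrist_force: [-2.0, -0.7, 8.5]
gripper_width: 0.296
```

>>> carry_out(
  increments=[
    [120,0,0,0,0],
    [0,0,0,0,0],
    [0,0,0,0,0],
    [0,0,0,0,0],
    [0,0,0,0.02,0],
    [0,0,0,0.07,0],
    [0,0,0,0.12,0],
    [0,0,0,0.17,-10],
    [0,0,0,0.17,-20],
    [0,0,0,0.17,-30],
    [0,0,0,0.17,-40],
    [0,0,0,0.17,-50],
    [0,0,0,0.17,-60],
    [0,0,0,0.17,-70],
    [0,0,0,0.17,-80],
    [0,0,0,0.17,-90],
    [0,0,0,0.17,-90],
    [0,0,0,0.17,-90],
  ],
)

```text
time: 9.12
tool_pos: [550.2, 190.9, 197.8]
tool_rot: [-0.001, 1.0, 0.022, -0.0]
wrist_force: [-0.6, 0.4, -0.4]
gripper_width: 1.0
```

```bash
python3 - <<'E'
from h import *
c=snap('wrist','w3'); im=c['frame'].astype(int)
s=arm.sense(); print(s['time'],s['tool_pos'],s['tool_rot'])
print(proj(c,[550,191,70]))
m=(im.max(2)<45).astype(np.uint8); m[240:]=0
cs,_=cv2.findContours(m,cv2.RETR_EXTERNAL,cv2.CHAIN_APPROX_NONE)
for k in cs:
    if cv2.contourArea(k)>300:
        r=cv2.minAreaRect(k); print(r)
        B=np.array([ray(c,*p,70) for p in cv2.boxPoints(r)]);print(np.mean(B,0),[ (round(np.linalg.norm(B[i]-B[i-1]),1),round(np.degrees(np.arctan2(*(B[i]-B[i-1])[1::-1])),1)) for i in range(4)])
E
```

```text
9.175 [550.23646759 190.84548743 197.82204282] [-5.31123606e-04  9.99756684e-01  2.20517695e-02 -9.61303696e-05]
[273.19097554 202.10587468]
((500.785400390625, 218.0987091064453), (33.280189514160156, 47.954917907714844), 31.607501983642578)
[544.51037013   0.73173437  70.        ] [(np.float64(30.7), np.float64(62.0)), (np.float64(38.3), np.float64(-21.2)), (np.float64(29.7), np.float64(-117.1)), (np.float64(38.9), np.float64(160.2))]
((275.0, 194.0), (42.0, 54.0), 90.0)
[556.62976744 189.81356004  70.        ] [(np.float64(35.3), np.float64(1.5)), (np.float64(43.6), np.float64(-87.4)), (np.float64(35.3), np.float64(-176.2)), (np.float64(45.0), np.float64(92.6))]
((463.15618896484375, 95.28356170654297), (58.21934127807617, 42.45237350463867), 2.12109637260437)
[640.24662443  49.77107069  70.        ] [(np.float64(45.3), np.float64(90.5)), (np.float64(31.0), np.float64(7.0)), (np.float64(44.0), np.float64(-89.4)), (np.float64(31.2), np.float64(-170.6))]
```

View pics/w3.png

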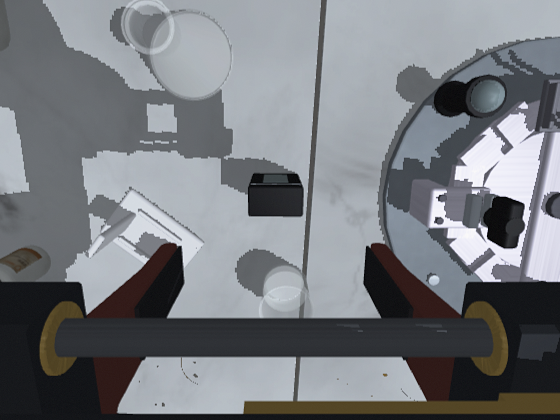

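>>> carry_out(
  increments=[
    [0,0,-0.001,-0.05,0],
    [0,0,-0.001,-0.1,0],
    [0,0,-0.001,-0.14,0],
    [0,0,-0.001,-0.16,0],
    [0,0,-0.001,-0.167,0],
    [0,0,-0.001,-0.167,0],
    [80,0,-0.001,-0.167,0],
    [100,0,-0.001,-0.167,0],
    [255,0,-0.001,-0.167,0],
    [255,0,-0.001,-0.167,0],
    [255,0,-0.001,-0.167,0],
  ],
)

```text
time: 10.55
tool_pos: [550.3, 189.8, 31.0]
tool_rot: [-0.001, 1.0, 0.022, -0.0]
wrist_force: [-1.3, -0.3, 2.0]
gripper_width: 0.522
```

>>> carry_out(
  increments=[
    [255,0,0,0.01,0],
    [255,0,0,0.04,0],
    [255,0,0,0.08,0],
    [255,0,0,0.12,0],
    [255,0,0,0.145,0],
    [255,0,-0.03,0.15,0],
    [255,0,-0.07,0.15,0],
    [255,0.01,-0.11,0.15,0],
    [255,0.015,-0.15,0.15,0],
    [255,0.02,-0.19,0.15,0],
    [255,0.02,-0.225,0.15,0],
    [255,0.02,-0.248,0.15,0],
    [255,0.02,-0.248,0.15,0],
    [255,0.02,-0.248,0.15,0],
  ],
)

```text
time: 12.3
tool_pos: [570.1, -57.5, 181.2]
tool_rot: [-0.001, 1.0, 0.022, -0.0]
wrist_force: [0.2, -0.0, -0.8]
gripper_width: 0.525
```

```bash
python3 - <<'E'
from h import *
c=snap('wrist','w4'); c2=snap('top','t4')
s=arm.sense(); print(s['time'],s['tool_pos'],s['tool_rot'],s['gripper_width'])
print(proj(c,[637.4,-58,48]),proj(c,[637.4,-58,124]))
cv2.imwrite('pics/w4z.png',cv2.resize(c['frame'][0:150,180:380,::-1],None,fx=4,fy=4,interpolation=cv2.INTER_CUBIC))
E
```

```text
12.4 [570.0969849  -57.15622249 181.09996959] [-7.23039500e-04  9.99746132e-01  2.25198141e-02 -8.43159503e-05] 0.5218187462851661
[277.82961328 117.64031181] [279.19731583 119.45064872]
```

View pics/w4.png

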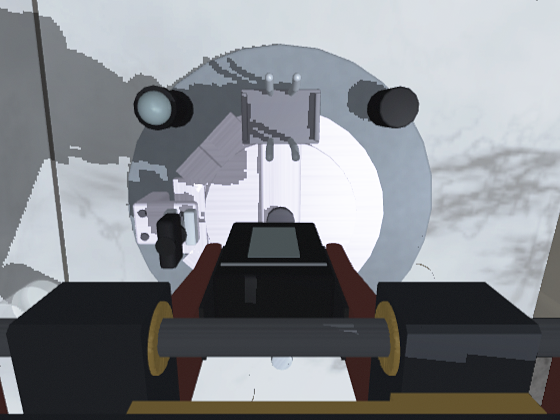

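View pics/w4z.png

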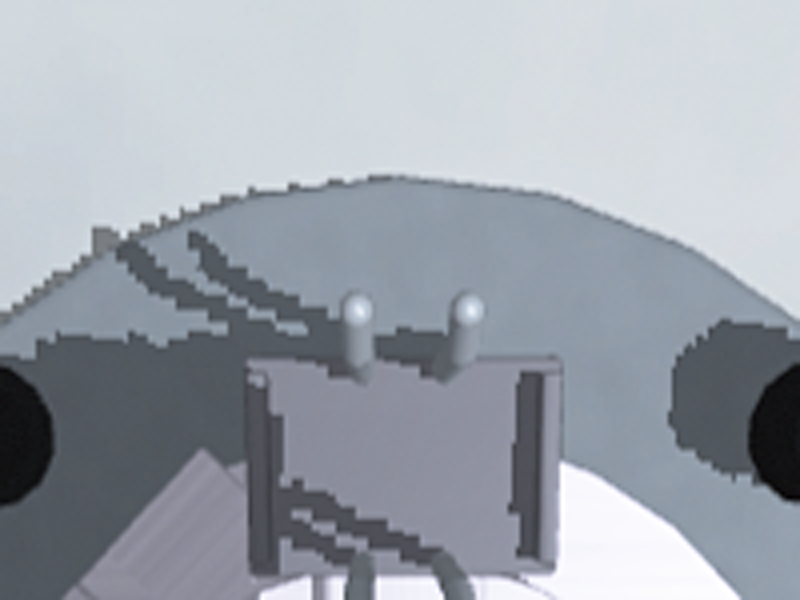

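```bash
python3 - <<'E'
from h import *
c=load('w4')
def P(u,v,z,n): p=ray(c,180+(u+.5)/4-.5,(v+.5)/4-.5,z); print(n,np.round(p,1)); return p
a=[P(247,358,48,'pl'),P(562,355,48,'pl'),P(556,574,48,'pl'),P(247,576,48,'pl')]; print(np.mean(a,0))
P(248,470,57,'curbL out');P(273,470,57,'curbL in');P(540,470,57,'curbR in');P(560,470,57,'curbR out')
P(365,378,48,'wb');P(450,378,48,'wb')
P(356,308,124,'wt');P(466,308,124,'wt')
def Q(u,v,z,n): p=ray(c,u,v,z); print(n,np.round(p,1)); return p
w=[Q(269,156,124,'wt'),Q(294.5,156,124,'wt')]
r=Q(155,109,78,'reader'); b=Q(399,107,52,'blank'); k=Q(169,240,110,'knob')
d=r-b;print(np.degrees(np.arctan2(d[1],d[0]))-90,np.linalg.norm(d))
E
```

```text
pl [657.5 -28.8  48. ]
pl [660.8 -89.7  48. ]
pl [619.  -91.7  48. ]
pl [615.9 -29.6  48. ]
[638.29587185 -59.95344222  48.        ]
curbL out [636.7 -30.2  57. ]
curbL in [636.9 -35.   57. ]
curbR in [639.1 -86.   57. ]
curbR out [639.3 -89.9  57. ]
wb [654.9 -51.8  48. ]
wb [655.6 -68.3  48. ]
wt [660.8 -50.8 124. ]
wt [661.5 -66.5 124. ]
wt [615.8 -52.9 124. ]
wt [616.5 -68.3 124. ]
reader [639.9  29.3  78. ]
blank [ 649.6 -151.2   52. ]
knob [554.   13.1 110. ]
3.071454294368465 182.61166505958133
```

```bash
python3 - <<'E'
from h import *
c=load('w4')
cv2.imwrite('pics/w4y.png',cv2.resize(c['frame'][120:270,120:320,::-1],None,fx=4,fy=4,interpolation=cv2.INTER_CUBIC))
E
```

```text
(no output)
```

View pics/w4y.png

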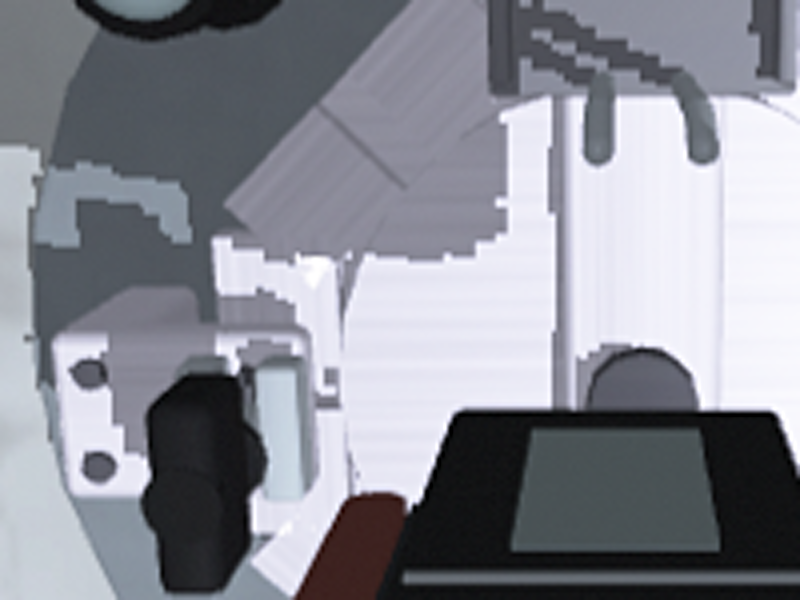

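```bash
python3 - <<'E'
from h import *
c=load('w4')
th=np.radians(2.6)
for x,y in((13,23),(13,-23)):
    X=[570.1+x*np.cos(th)-y*np.sin(th),-57.2+x*np.sin(th)+y*np.cos(th)]
    print(proj(c,X+[220]),proj(c,X+[150]))
cv2.imwrite('pics/w4x.png',cv2.resize(c['frame'][210:330,200:350,::-1],None,fx=5,fy=5,interpolation=cv2.INTER_CUBIC))
E
```

```text
[209.96048745 275.22428672] [231.3927243  220.62000466]
[334.17434188 275.15605818] [313.94312374 220.55369775]
```

View pics/w4x.png

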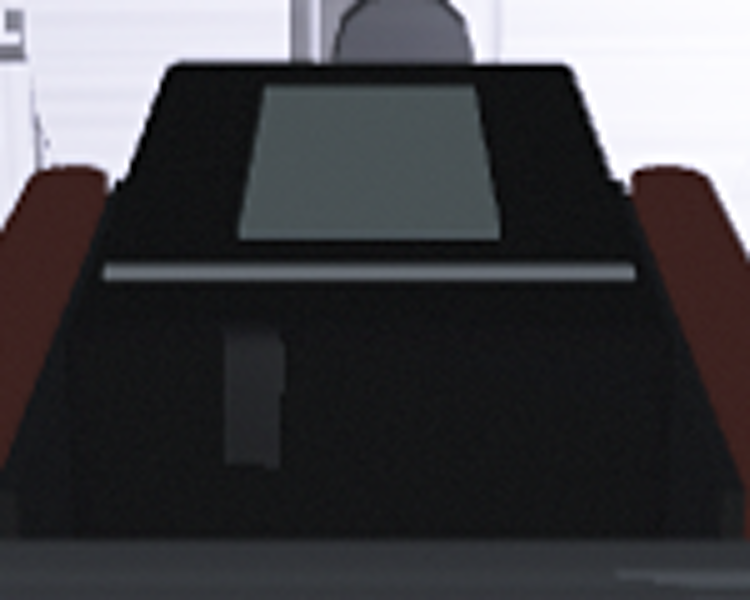

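>>> carry_out(
  increments=[
    [255,0.03,-0.001,0,0],
    [255,0.06,-0.002,0,0],
    [255,0.069,-0.002,0,0],
    [255,0.069,-0.002,0,0],
    [255,0.069,-0.002,0,0],
    [255,0.069,-0.002,-0.015,0],
    [255,0.069,-0.002,-0.03,0],
    [255,0.069,-0.002,-0.03,0],
    [255,0.069,-0.002,-0.03,0],
  ],
)

```text
time: 13.52
tool_pos: [639.0, -59.2, 150.8]
tool_rot: [-0.001, 1.0, 0.022, -0.0]
wrist_force: [-0.7, 0.4, -1.3]
gripper_width: 0.52
```

```bash
python3 - <<'E'
from h import *
c=snap('wrist','w5')
s=arm.sense(); print(s['time'],s['tool_pos'],s['wrist_force'])
cv2.imwrite('pics/w5z.png',cv2.resize(c['frame'][130:330,170:380,::-1],None,fx=3,fy=3,interpolation=cv2.INTER_CUBIC))
c=snap('scene','s5')
cv2.imwrite('pics/s5z.png',cv2.resize(c['frame'][150:280,260:400,::-1],None,fx=5,fy=5,interpolation=cv2.INTER_CUBIC)[:600])
E
```

```text
13.575 [639.32299082 -59.20456365 151.19773402] [-0.28630201 -0.2671708  -0.3668457 ]
```

View pics/w5z.png

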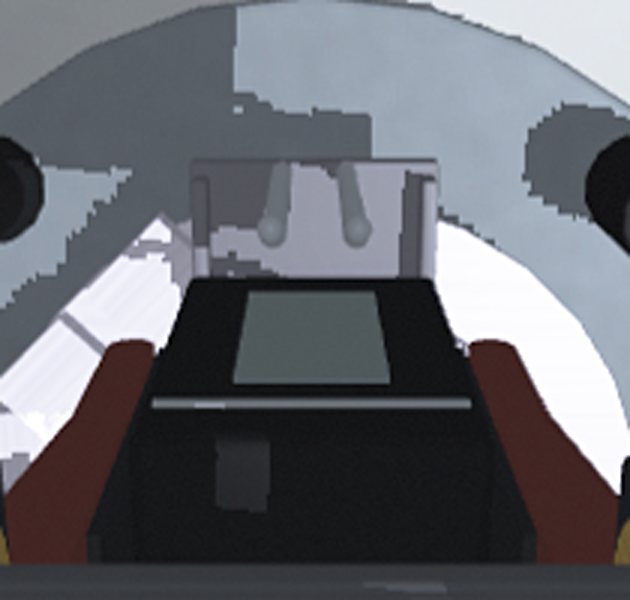

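View pics/s5z.png

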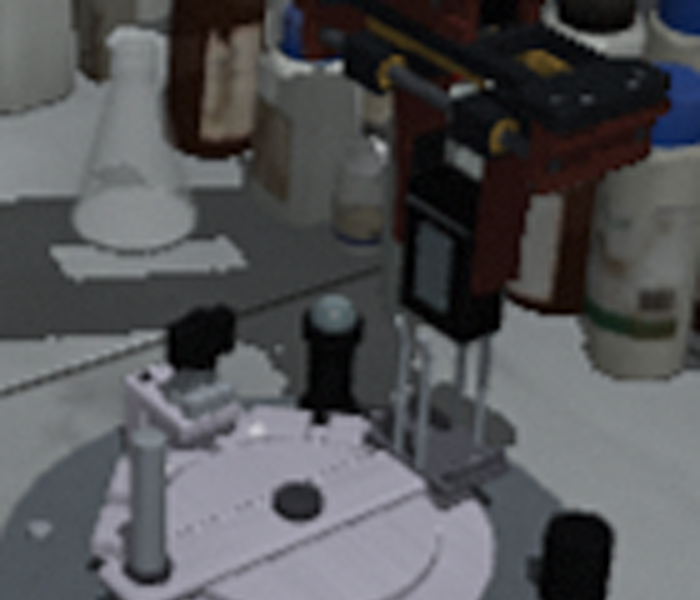

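>>> carry_out(
  increments=[
    [255,0,-0.0003,-0.01,0],
    [255,0,-0.0003,-0.02,0],
    [255,0,-0.0003,-0.03,0],
    [255,0,-0.0003,-0.04,0],
    [255,0,-0.0003,-0.05,0],
    [255,0,-0.0003,-0.06,0],
    [255,0,-0.0003,-0.066,0],
    [255,0,-0.0003,-0.069,0],
    [255,0,-0.0003,-0.069,0],
  ],
)

```text
time: 14.75
tool_pos: [639.5, -59.5, 82.4]
tool_rot: [-0.001, 1.0, 0.022, 0.0]
wrist_force: [-0.2, 0.5, -1.9]
gripper_width: 0.52
```

>>> carry_out(
  increments=[
    [255,0,0,-0.0015,0],
    [255,0,0,-0.003,0],
    [255,0,0,-0.004,0],
    [255,0,0,-0.0045,0],
    [255,0,0,-0.0045,0],
  ],
)

```text
time: 15.38
tool_pos: [639.7, -59.6, 78.9]
tool_rot: [-0.001, 1.0, 0.023, 0.001]
wrist_force: [-2.2, 0.3, 5.0]
gripper_width: 0.522
```

>>> carry_out(
  increments=[
    [100,0,0,0,0],
    [60,0,0,0,0],
    [0,0,0,0,0],
    [0,0,0,0,0],
    [0,0,0,0.02,0],
    [0,0,0,0.06,0],
    [0,0,0,0.1,0],
    [0,-0.03,0.03,0.12,0],
    [0,-0.06,0.05,0.12,0],
    [0,-0.09,0.074,0.12,0],
    [0,-0.09,0.074,0.12,0],
    [0,-0.09,0.074,0.12,0],
  ],
)

```text
time: 16.88
tool_pos: [550.5, 14.2, 199.2]
tool_rot: [-0.0, 1.0, 0.023, 0.001]
wrist_force: [0.2, 0.4, 0.6]
gripper_width: 0.995
```

```bash
python3 - <<'E'
from h import *
c=snap('wrist','w6')
s=arm.sense(); print(s['time'],s['tool_pos'],s['wrist_force'])
print(proj(c,[549.5,15.7,110]))
c=snap('scene','s6')
cv2.imwrite('pics/s6z.png',cv2.resize(c['frame'][150:280,260:400,::-1],None,fx=5,fy=5,interpolation=cv2.INTER_CUBIC)[:600])
E
```

```text
16.925 [550.83757784  13.89194517 199.06010385] [0.50491586 0.23838154 0.75049308]
[271.08910381 216.27562598]
```

View pics/w6.png

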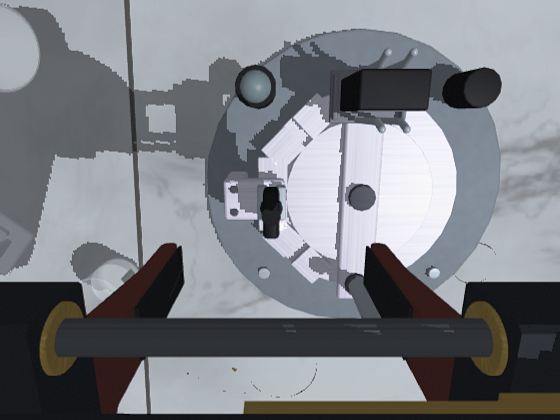

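View pics/s6z.png

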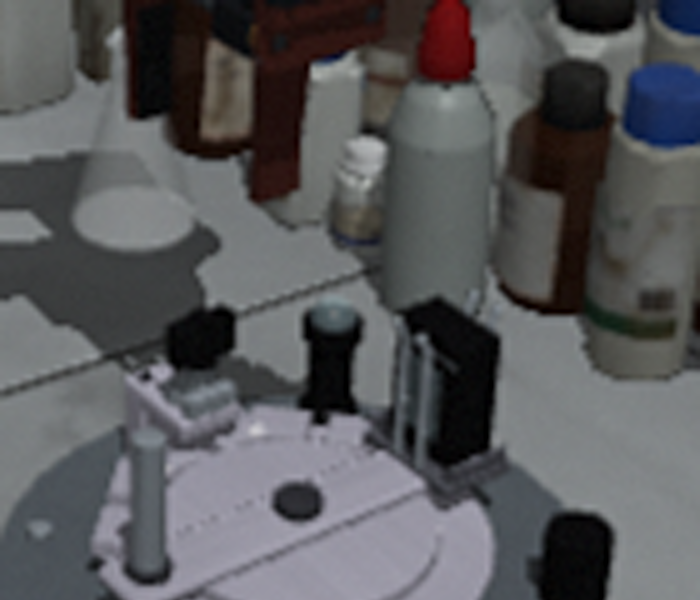

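>>> carry_out(
  increments=[
    [0,0,0.0026,-0.05,0],
    [0,0,0.0026,-0.09,0],
    [0,0,0.0026,-0.11,0],
    [0,0,0.0026,-0.119,0],
    [0,0,0.0026,-0.119,0],
    [100,0,0.0026,-0.119,0],
    [170,0,0.0026,-0.119,0],
    [200,0,0.0026,-0.119,0],
    [255,0,0.0026,-0.119,0],
    [255,0,0.0026,-0.119,0],
    [255,0,0.0026,-0.119,0],
  ],
  squeeze=35,
)

```text
time: 18.35
tool_pos: [550.8, 16.4, 80.0]
tool_rot: [-0.0, 1.0, 0.022, 0.001]
wrist_force: [0.8, -0.0, 0.4]
gripper_width: 0.358
```

>>> carry_out(
  increments=[
    [255,0,0,0,0],
    [255,0,0,0,0],
    [255,0,0,0,0],
  ],
)

```text
time: 18.73
tool_pos: [550.8, 16.3, 79.9]
tool_rot: [-0.0, 1.0, 0.022, 0.001]
wrist_force: [0.2, -1.1, 0.2]
gripper_width: 0.184
```

>>> carry_out(
  increments=[
    [255,0,0,0,0],
    [255,0,0,0,0],
  ],
)

```text
time: 18.98
tool_pos: [550.9, 16.2, 80.0]
tool_rot: [-0.0, 1.0, 0.022, 0.001]
wrist_force: [0.8, 0.1, 0.4]
gripper_width: 0.179
```

>>> carry_out(
  increments=[
    [255,0,0,0.004,0],
    [255,0,0,0.008,0],
    [255,0,0,0.012,0],
    [255,0,0,0.0155,0],
    [255,0,0,0.016,0],
    [255,0,0,0.016,0],
  ],
)

```text
time: 19.73
tool_pos: [550.7, 16.3, 95.8]
tool_rot: [-0.0, 1.0, 0.022, 0.001]
wrist_force: [2.4, 0.1, -9.2]
gripper_width: 0.18
```

```bash
python3 - <<'E'
from h import *
c=snap('scene','s7')
cv2.imwrite('pics/s7z.png',cv2.resize(c['frame'][170:290,240:380,::-1],None,fx=5,fy=5,interpolation=cv2.INTER_CUBIC)[:600])
E
```

```text
(no output)
```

View pics/s7z.png

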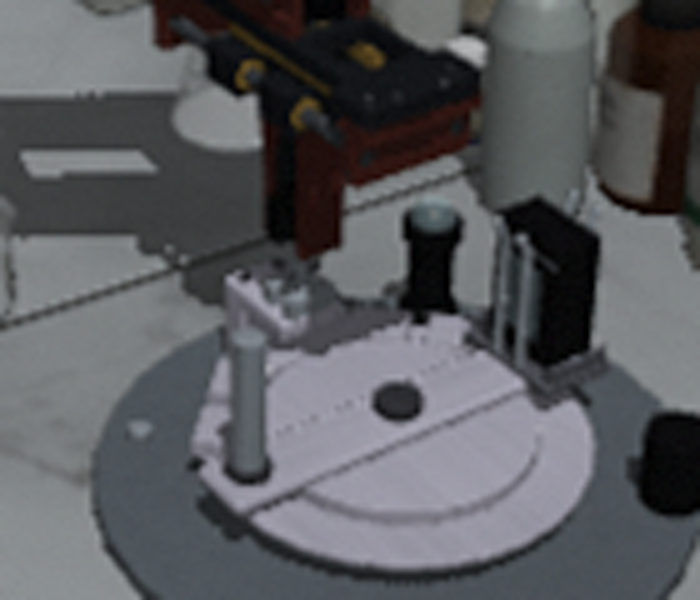

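>>> carry_out(
  increments=[
    [255,0,0,0,8],
    [255,0,0,0,16],
    [255,0,0,0,24],
    [255,0,0,0,32],
    [255,0,0,0,40],
    [255,0,0,0,48],
    [255,0,0,0,56],
    [255,0,0,0,62],
    [255,0,0,0,62],
    [255,0,0,-0.003,62],
    [255,0,0,-0.004,62],
  ],
)

```text
time: 21.15
tool_pos: [550.1, 17.1, 91.7]
tool_rot: [-0.002, 0.846, 0.533, 0.0]
wrist_force: [-2.3, 5.3, 1.3]
gripper_width: 0.185
```

>>> carry_out(
  increments=[
    [150,0,0,0,0],
    [100,0,0,0,0],
    [0,0,0,0,0],
    [0,0,0,0,0],
    [0,0,0,0.03,0],
    [0,0,0,0.08,0],
    [0,-0.02,0,0.12,-10],
    [0,-0.04,-0.02,0.12,-20],
    [0,-0.06,-0.04,0.12,-30],
    [0,-0.081,-0.06,0.12,-40],
    [0,-0.081,-0.082,0.12,-50],
    [0,-0.081,-0.084,0.12,-60],
    [0,-0.081,-0.084,0.12,-62],
    [0,-0.081,-0.084,0.12,-62],
  ],
)

```text
time: 22.9
tool_pos: [469.1, -66.8, 211.7]
tool_rot: [-0.001, 1.0, 0.023, 0.001]
wrist_force: [0.2, -0.4, -0.0]
gripper_width: 1.001
```

```bash
python3 - <<'E'
from h import *
c=snap('wrist','w8')
s=arm.sense(); print(s['time'],s['tool_pos'],s['wrist_force'])
print(proj(c,[469.4,-67,120]))
c=snap('scene','s8')
cv2.imwrite('pics/s8z.png',cv2.resize(c['frame'][170:290,240:380,::-1],None,fx=5,fy=5,interpolation=cv2.INTER_CUBIC)[:600])
E
```

```text
22.95 [469.06402642 -66.69129681 211.71744031] [0.19547568 0.26359626 0.03369984]
[273.81778583 213.56780361]
```

View pics/w8.png

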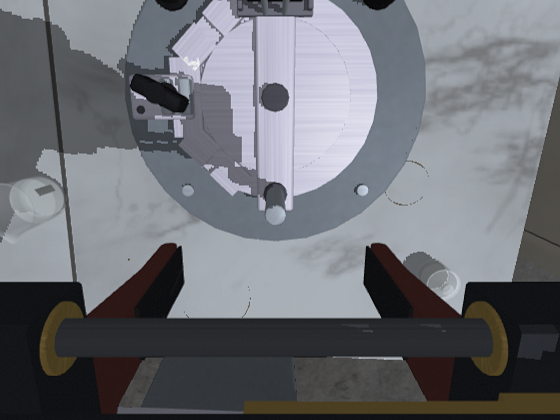

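View pics/s8z.png

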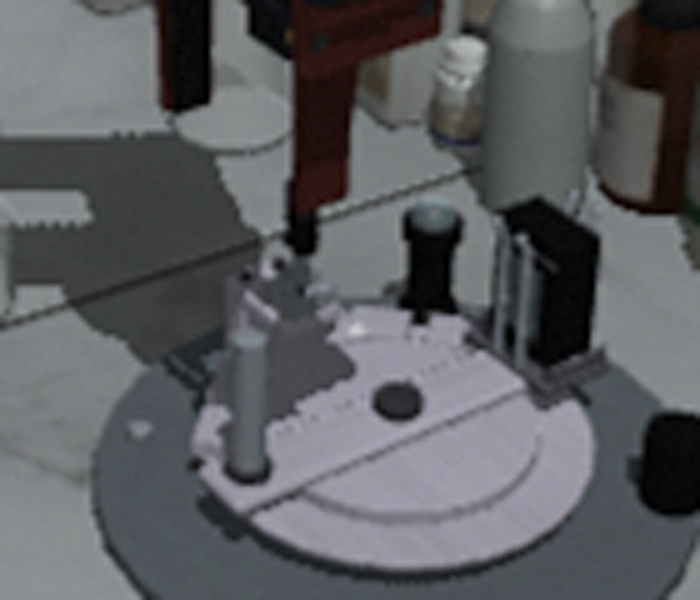

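>>> carry_out(
  increments=[
    [60,0,-0.0006,-0.04,0],
    [100,0,-0.0006,-0.08,0],
    [130,0,-0.0006,-0.11,0],
    [150,0,-0.0006,-0.125,0],
    [150,0,-0.0006,-0.127,0],
    [255,0,-0.0006,-0.127,0],
    [255,0,-0.0006,-0.127,0],
    [255,0,-0.0006,-0.127,0],
    [255,0,-0.0006,-0.127,0],
    [255,0,-0.0006,-0.127,0],
  ],
  squeeze=20,
)

```text
time: 24.25
tool_pos: [469.7, -67.4, 85.4]
tool_rot: [-0.001, 1.0, 0.023, 0.002]
wrist_force: [-0.7, 0.5, 6.5]
gripper_width: 0.175
```

>>> carry_out(
  increments=[
    [255,0,0,0.001,0],
    [255,0,0,0.001,0],
  ],
)

```text
time: 24.5
tool_pos: [469.7, -67.4, 85.6]
tool_rot: [-0.001, 1.0, 0.023, 0.002]
wrist_force: [4.2, -1.0, -15.8]
gripper_width: 0.18
```

>>> carry_out(
  increments=[
    [255,0.0002,-0.003,-0.0004,2],
    [255,0.0007,-0.0074,-0.0004,5],
    [255,0.002,-0.0147,-0.0004,10],
    [255,0.004,-0.0218,-0.0004,15],
    [255,0.0065,-0.0288,-0.0004,20],
    [255,0.0097,-0.0355,-0.0004,25],
    [255,0.0134,-0.0419,-0.0004,30],
    [255,0.0177,-0.0479,-0.0004,35],
    [255,0.0225,-0.0536,-0.0004,40],
    [255,0.0255,-0.0565,-0.0004,43],
    [255,0.0278,-0.0588,-0.0004,45],
    [255,0.0278,-0.0588,-0.0004,45],
    [255,0.0278,-0.0588,-0.0004,45],
  ],
)

```text
time: 26.12
tool_pos: [497.6, -126.2, 85.4]
tool_rot: [-0.001, 0.915, 0.403, 0.001]
wrist_force: [0.4, 0.9, 1.5]
gripper_width: 0.177
```

```bash
python3 - <<'E'
from h import *
c=snap('top','t9')
s=arm.sense(); p=s['tool_pos'];print(s['time'],p,s['wrist_force'])
d=p[:2]-np.array([554.2,-63.4]); print(np.degrees(np.arctan2(d[1],d[0])),np.linalg.norm(d))
cv2.imwrite('pics/t9z.png',cv2.resize(c['frame'][145:265,280:420,::-1],None,fx=5,fy=5,interpolation=cv2.INTER_CUBIC)[:600])
c=snap('scene','s9')
cv2.imwrite('pics/s9z.png',cv2.resize(c['frame'][170:290,240:380,::-1],None,fx=5,fy=5,interpolation=cv2.INTER_CUBIC)[:600])
E
```

```text
26.175 [ 497.62706525 -126.19942436   85.44985261] [-0.30410305  2.15184026  2.6040808 ]
-132.01414490730573 84.52375196486844
```

View pics/t9z.png

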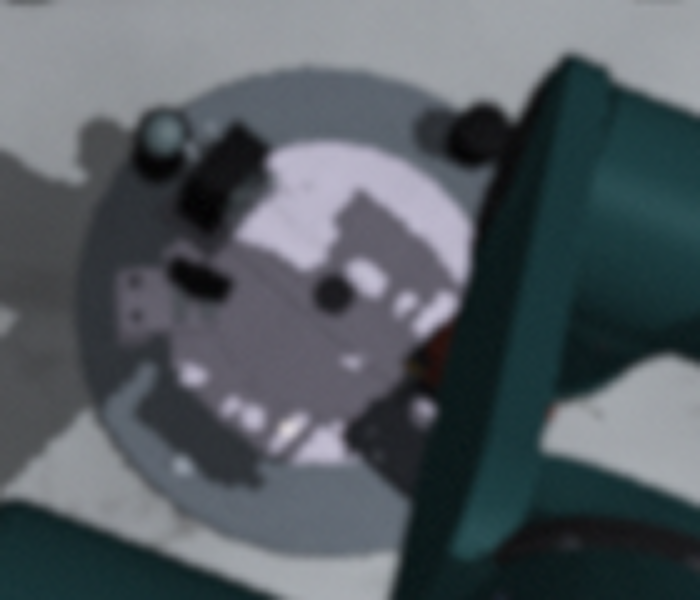

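View pics/s9z.png

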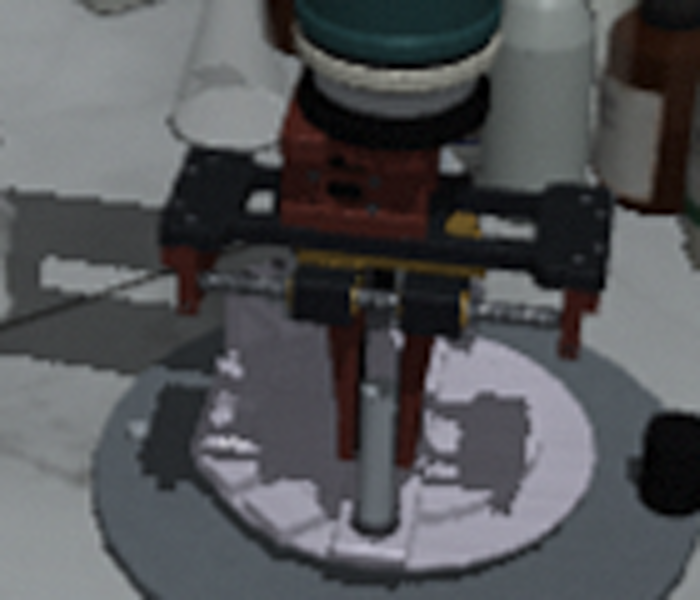

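>>> carry_out(
  increments=[
    [170,0,0,0,0],
    [150,0,0,0,0],
    [150,0,0,0,0],
    [150,0,0,0.03,0],
    [150,0,0,0.08,0],
    [150,0,0,0.12,0],
    [165,0.01,0.03,0.12,5],
    [168,0.02,0.07,0.12,10],
    [168,0.035,0.11,0.12,17],
    [168,0.05,0.14,0.12,17],
    [168,0.05,0.144,0.12,17],
    [168,0.05,0.144,0.12,17],
  ],
)

```text
time: 27.72
tool_pos: [547.0, 17.6, 205.2]
tool_rot: [-0.002, 0.845, 0.534, 0.001]
wrist_force: [0.4, 0.5, -0.2]
gripper_width: 0.342
```

```bash
python3 - <<'E'
from h import *
c=snap('wrist','w10')
s=arm.sense(); print(s['time'],s['tool_pos'],s['tool_rot'],s['gripper_width'])
print(proj(c,[550.8,16.7,122]))
c=snap('top','t10')
cv2.imwrite('pics/t10z.png',cv2.resize(c['frame'][145:265,280:420,::-1],None,fx=5,fy=5,interpolation=cv2.INTER_CUBIC)[:600])
E
```

```text
27.775 [547.01477764  17.11887392 205.2619025 ] [-1.65514711e-03  8.45379532e-01  5.34163121e-01  6.84312163e-04] 0.3419918134349061
[278.72654255 216.04358891]
```

View pics/w10.png

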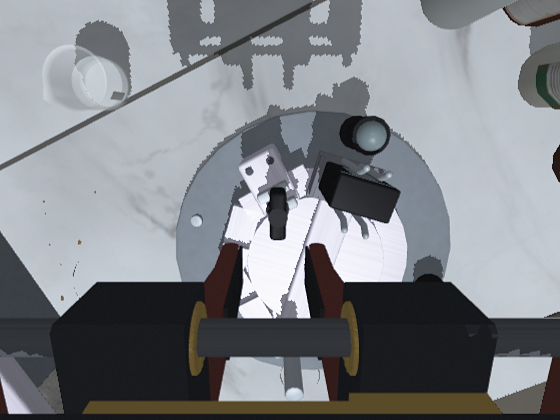

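View pics/t10z.png

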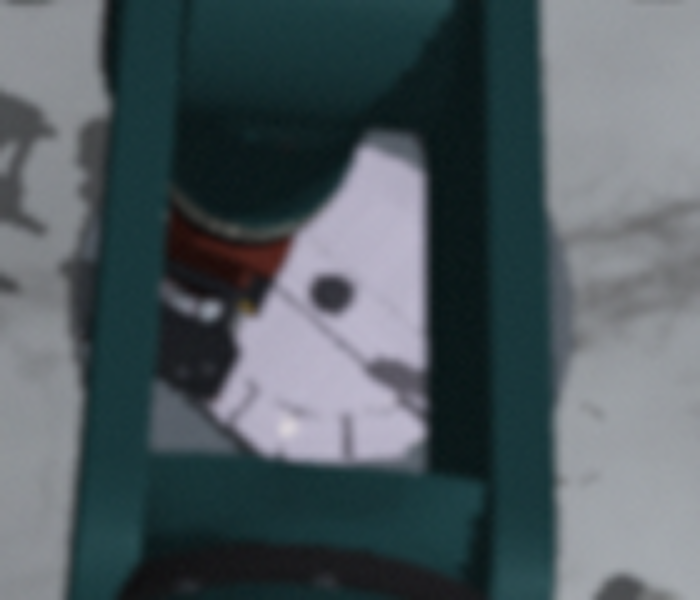

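>>> carry_out(
  increments=[
    [180,0.002,0.0004,0,0],
    [180,0.002,0.0004,-0.03,0],
    [180,0.002,0.0004,-0.06,0],
    [180,0.002,0.0004,-0.08,0],
    [180,0.002,0.0004,-0.1,0],
    [180,0.002,0.0004,-0.11,0],
    [180,0.0025,0.0002,-0.113,0],
    [180,0.0035,-0.0002,-0.113,0],
    [255,0.0037,-0.0004,-0.113,0],
    [255,0.0037,-0.0004,-0.113,0],
    [255,0.0037,-0.0004,-0.113,0],
    [255,0.0037,-0.0004,-0.113,0],
  ],
  squeeze=25,
)

```text
time: 29.32
tool_pos: [550.1, 17.0, 92.8]
tool_rot: [-0.002, 0.846, 0.534, 0.001]
wrist_force: [-4.4, 3.4, 5.8]
gripper_width: 0.182
```

>>> carry_out(
  increments=[
    [255,0,0,0.0005,-8],
    [255,0,0,0.0005,-16],
    [255,0,0,0.0005,-24],
    [255,0,0,0.0005,-32],
    [255,0,0,0.0005,-40],
    [255,0,0,0.0005,-48],
    [255,0,0,0.0005,-56],
    [255,0,0,0.0005,-62],
    [255,0,0,0.0005,-64],
    [255,0,0,0.0005,-64],
  ],
)

```text
time: 30.58
tool_pos: [550.4, 16.4, 93.0]
tool_rot: [-0.001, 1.0, 0.006, 0.002]
wrist_force: [2.2, -4.2, -8.7]
gripper_width: 0.184
```

>>> carry_out(
  increments=[
    [255,0,0,-0.003,0],
    [255,0,0,-0.006,0],
    [255,0,0,-0.009,0],
    [255,0,0,-0.011,0],
    [255,0,0,-0.0125,0],
    [255,0,0,-0.0125,0],
  ],
)

```text
time: 31.32
tool_pos: [550.6, 16.3, 81.2]
tool_rot: [-0.001, 1.0, 0.006, 0.002]
wrist_force: [-1.0, -3.3, 2.3]
gripper_width: 0.185
```

>>> carry_out(
  increments=[
    [180,0,0,0,0],
    [150,0,0,0,0],
    [130,0,0,0,0],
    [130,0,0,0.03,0],
    [130,0,0,0.08,0],
    [130,0,0,0.13,0],
    [130,-0.03,0,0.15,0],
    [130,-0.04,0,0.15,0],
    [130,-0.04,0,0.15,0],
  ],
)

```text
time: 32.45
tool_pos: [509.6, 16.5, 230.2]
tool_rot: [-0.001, 1.0, 0.006, 0.001]
wrist_force: [0.3, -0.1, -0.2]
gripper_width: 0.493
```

```bash
python3 - <<'E'
from h import *
c=snap('wrist','w11')
s=arm.sense(); print(s['time'],s['tool_pos'],s['tool_rot'],s['wrist_force'])
c=snap('scene','s11')
for n in('s6','s8','s11'):
  c=load(n)
  cv2.imwrite(f'pics/{n}k.png',cv2.resize(c['frame'][170:290,250:390,::-1],None,fx=5,fy=5,interpolation=cv2.INTER_CUBIC)[:600])
E
```

```text
32.5 [510.17254785  16.42349073 230.03755727] [-0.00110217  0.9999828   0.00557807  0.00143584] [-0.36692421 -0.15219792  0.5216365 ]
```

View pics/w11.png

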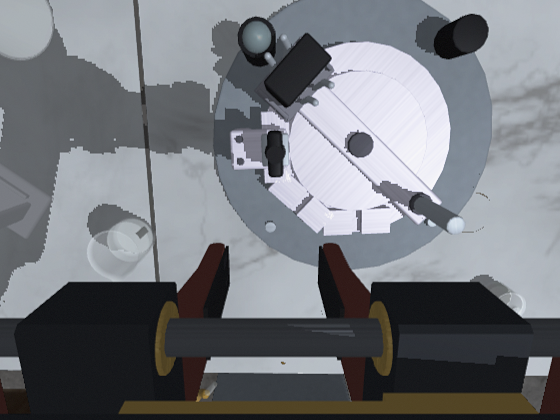

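View pics/s11k.png

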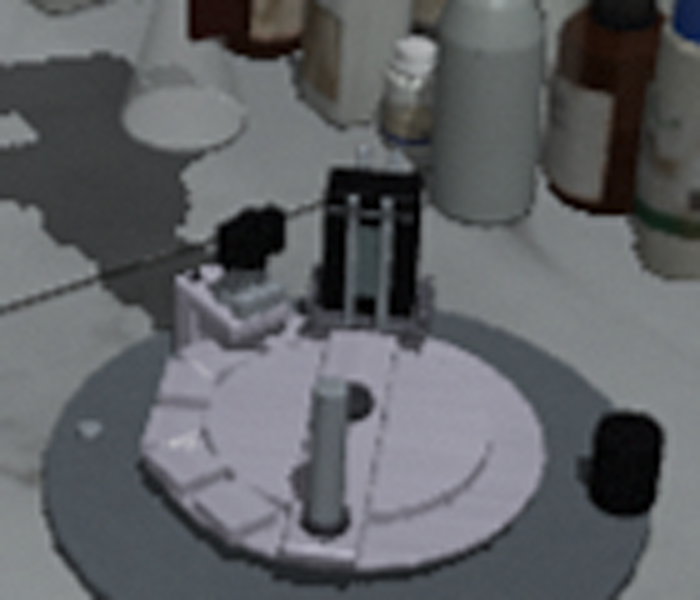

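View pics/s6k.png

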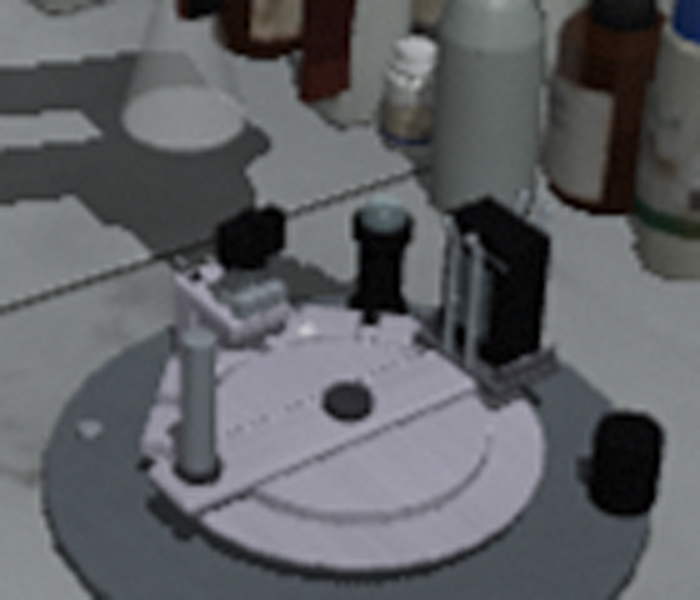

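```bash
python3 - <<'E'
from h import *
for n in('scene0','s6','s8','s11'):
  c=load(n); im=c['frame'][208:228,290:310].astype(int); m=im.max(2)<35
  ys,xs=np.nonzero(m); print(n,len(ys),ys.mean()+208 if len(ys) else 0,xs.mean()+290,ys.min()+208)
print(arm.sense()['wrist_force'])
order.finish_job()
E
```

```text
scene0 130 217.45384615384614 299.82307692307694 212
s6 140 217.4142857142857 299.5571428571429 212
s8 52 215.28846153846155 299.78846153846155 208
s11 131 217.49618320610688 299.7709923664122 212
[ 0.2075377  -0.66129425 -0.24704723]
the job is handed in; nothing more can be done
```

I carried out the whole task and handed it in at about 32.5 s of the 72 s allowed. No verdict was reported.

1. **Cell to nest:** I lifted the cell out of the rack by its broad faces, stood it on the bench and retook it by its narrow ends. I then lowered it into the nest until it met the floor. The grip height and the rise in wrist force both matched full seating.
2. **Plunger out:** I lifted the knob about 16 mm and twisted it about 62°. After I let go it stayed out, as seen in the pictures.
3. **Swing to the reader:** I moved the handle 45° counter-clockwise, so the cell stands at the post with the glass dome.
4. **Plunger home:** I twisted the knob back and guided it down.

- **Final checks:** In the last scene picture the knob is at the same pixel position as at the start (mean row 217.5 both times), while it sat about 2 rows higher when held out. That fits the plunger being fully home. The cell looks upright in the nest, the arm was clear, and the glassware I could see had not moved.
- **Not checked:** I saw no sign of a failure, but I did not measure the vial or the weighing bottle again. I judged the lock by the knob's height, without pushing on the arm.
- **Small disagreement:** The wrist camera placed things about 1 to 2 mm off from the arm's own readings, and I corrected for this when placing the cell.

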